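# Kit the caddy for a polishing-pad change

## Task

Kit the plywood caddy for changing a polishing pad: lay the two-pin spanner in the caddy's long bay, the pad with the steel hub in the bigger of its two squarish bays, and the round flange nut in the smaller one, each flat on the bay's floor, with the hub, the nut's boss and the spanner's pins upward as they lie now. The flange nut is in one of the three closed compartments of the parts case: open only that compartment's lid, which may stay open, and keep the other two shut. Leave the look-alikes, the ring spanner and the flat pad without a hub, where they lie.

Things in the scene. Friction and masses are not known exactly. Their poses are not given: they have to be found in the camera images.
- case: white plastic parts case, fixed, 122 (x) x 216 (y) x 36 mm high without lids. Compartments at y = +70, 0, -70 mm, each 110 (x) x 64 (y) mm inside, floor 4 mm thick, walls 6. Clear lids show one part in each: the flange nut, a 24 mm hexagon nut, a wing nut. Origin: centre of the underside; x away from the robot to the hinges, y left, z up. Stands on the robot's left or right side
- lid0 (a joint): clear lid, black rim, left-hand (+y) compartment. rad: 0 shut, robot-side edge swings up to a stop at 1.8; stays where left (0.8 N at the pull). Hinge along the case's y at its x = 61, z = 36. Pull: black bar along y, 16 mm long, 14 thick, turns if pinched by its ends, on an 8 mm stem; shut, its middle is at case x = -52, y = +70, z = 58 mm; lid top z = 42
- lid1 (a joint): clear lid, black rim, middle compartment. rad: 0 shut, robot-side edge swings up to a stop at 1.8; stays where left (0.8 N at the pull). Hinge along the case's y at its x = 61, z = 36. Pull: black bar along y, 16 mm long, 14 thick, turns if pinched by its ends, on an 8 mm stem; shut, its middle is at case x = -52, y = 0, z = 58 mm; lid top z = 42
- lid2 (a joint): clear lid, black rim, right-hand (-y) compartment. rad: 0 shut, robot-side edge swings up to a stop at 1.8; stays where left (0.8 N at the pull). Hinge along the case's y at its x = 61, z = 36. Pull: black bar along y, 16 mm long, 14 thick, turns if pinched by its ends, on an 8 mm stem; shut, its middle is at case x = -52, y = -70, z = 58 mm; lid top z = 42
- caddy: open plywood caddy, fixed, 182 (x) x 206 (y) x 22 mm high, floor 6 mm thick, walls 6. Origin: centre of the underside; x away from the robot, y left, z up. Long bay nearest the robot: x -85 to -5, y -97 to 97 mm. Bigger squarish bay: x 1 to 85, y -17 to 97 (centre 43, 40). Smaller squarish bay: x 1 to 85, y -97 to -23 (centre 43, -60)
- flange_nut: round steel nut: dark flange 40 mm across and 5 mm thick, on it a brighter boss 26 mm across up to 18 mm total height, dark bore. Origin: centre of the underside; z up. About 60 g. Starts flat under the lid of one compartment of the case, within 8 mm of its y-centre, at case x -12 to 0 mm
- hub_pad: black rubber pad, grey underneath, 60 mm across and 14 mm thick, with a steel hub 22 mm across rising from its centre to 34 mm total height. Origin: centre of the underside; z up. About 90 g
- pin_spanner: flat steel two-pin spanner 140 mm long: straight shaft 16 mm wide, 10 mm thick from x = -70 to 30 mm, then a fork 44 mm wide and 8 mm thick to x = 70 mm with a 6 mm pin standing 9 mm up on each prong. Origin: underside of the shaft, midway along the length and near the centre of mass; x points to the fork, z up. About 120 g
- flat_pad: look-alike, to be left alone: rubber pad of the same 60 mm diameter and 14 mm thickness, all rubber on top with a small dark centre hole, no steel hub. Origin: centre of the underside; z up
- ring_spanner: look-alike, to be left alone: steel spanner 144 mm long, 14 mm wide and 10 mm thick with a closed 32 mm ring at both ends, no pins. Origin: centre of the underside; x along its length

How it is judged (in metres and radians):
On the way:
1. the lid of the compartment that holds the flange nut is raised, the nut still inside (((value of joint lid0 above 0.6 rad and (y of flange_nut in the frame of case between 0.035 and 0.105 m and x of flange_nut in the frame of case between -0.061 and 0.061 m and z of flange_nut in the frame of case below 0.03 m)) or (value of joint lid1 above 0.6 rad and (y of flange_nut in the frame of case between -0.035 and 0.035 m and x of flange_nut in the frame of case between -0.061 and 0.061 m and z of flange_nut in the frame of case below 0.03 m)) or (value of joint lid2 above 0.6 rad and (y of flange_nut in the frame of case between -0.105 and -0.035 m and x of flange_nut in the frame of case between -0.061 and 0.061 m and z of flange_nut in the frame of case below 0.03 m)))), for 0.1 s.
At the end, for the whole second after the job is handed in: pin spanner in the long bay, hub pad in the bigger and flange nut in the smaller squarish bay, each right way up (within 0.15 rad) on the bay floor (underside within 6 mm of it) and at rest; at least two lids of the case shut (below 0.1 rad); flat pad and ring spanner within 25 mm of where they were (x of pin_spanner in the frame of caddy between -0.085 and -0.005 m and y of pin_spanner in the frame of caddy between -0.097 and 0.097 m and z of each of pin_spanner, hub_pad, flange_nut in the frame of caddy below 0.012 m and angle between each of pin_spanner, hub_pad, flange_nut's own z axis and vertical below 0.15 rad and linear speed of each of pin_spanner, hub_pad, flange_nut below 0.02 m/s and x of hub_pad in the frame of caddy between 0.001 and 0.085 m and y of hub_pad in the frame of caddy between -0.017 and 0.097 m and x of flange_nut in the frame of caddy between 0.001 and 0.085 m and y of flange_nut in the frame of caddy between -0.097 and -0.023 m and (value of joint each of lid1, lid2 below 0.1 rad or value of joint each of lid0, lid2 below 0.1 rad or value of joint each of lid0, lid1 below 0.1 rad) and distance of each of flat_pad, ring_spanner from where it was at the start of the episode below 0.025 m); the robot touches nothing.
It fails at once if a lid lifted (over 0.25 rad) while the flange nut lies in another compartment ((value of joint lid0 above 0.25 rad and (y of flange_nut in the frame of case between -0.035 and 0.035 m and x of flange_nut in the frame of case between -0.061 and 0.061 m and z of flange_nut in the frame of case below 0.03 m)) or (value of joint lid0 above 0.25 rad and (y of flange_nut in the frame of case between -0.105 and -0.035 m and x of flange_nut in the frame of case between -0.061 and 0.061 m and z of flange_nut in the frame of case below 0.03 m)) or (value of joint lid1 above 0.25 rad and (y of flange_nut in the frame of case between 0.035 and 0.105 m and x of flange_nut in the frame of case between -0.061 and 0.061 m and z of flange_nut in the frame of case below 0.03 m)) or (value of joint lid1 above 0.25 rad and (y of flange_nut in the frame of case between -0.105 and -0.035 m and x of flange_nut in the frame of case between -0.061 and 0.061 m and z of flange_nut in the frame of case below 0.03 m)) or (value of joint lid2 above 0.25 rad and (y of flange_nut in the frame of case between 0.035 and 0.105 m and x of flange_nut in the frame of case between -0.061 and 0.061 m and z of flange_nut in the frame of case below 0.03 m)) or (value of joint lid2 above 0.25 rad and (y of flange_nut in the frame of case between -0.035 and 0.035 m and x of flange_nut in the frame of case between -0.061 and 0.061 m and z of flange_nut in the frame of case below 0.03 m))).
It fails at once if two lids of the case lifted (value of joint each of lid0, lid1 above 0.25 rad or value of joint each of lid0, lid2 above 0.25 rad or value of joint each of lid1, lid2 above 0.25 rad).
It fails at once if the flat pad without hub shifted more than 25 mm or picked up (distance of flat_pad from where it was at the start of the episode above 0.025 m).
It fails at once if the ring spanner shifted more than 25 mm or picked up (distance of ring_spanner from where it was at the start of the episode above 0.025 m).
It also fails if it takes over 96 s, if anything falls off the work surface, if the arm or the gripper's body presses on something with over 40 N, if the wrist force passes 120 N, or if a joint passes its speed limit or range.

## Robot

A 6-joint arm with a two-finger parallel gripper is mounted at the origin on the work surface. World frame = base frame: x ahead of the robot, y to its left, z up, the work surface at z = 0. Lengths are in mm, angles in rad, forces in N, time in s.
With the tool pointing down it reaches from about 350 to 775 mm from the base axis. Payload 7.3 kg.
Tool frame: the origin (TCP) lies midway between the tips of the shut fingers; the grasp point (between the pads) lies 19 mm behind it; z points along the fingers, y is the line along which they close (so a half turn about z gives the same grasp; the last joint's range is limited). The gripper opens to 92 mm and grips with 3 to 60 N. Pads are 19 mm wide; open, the fingers measure 130 mm over their backs; the gripper's body (75 mm by 190 mm) begins 47 mm behind the grasp point.
Start: joints at [1.11, 0.342, 1.524, -0, 1.275, -0.146], TCP at [162.539, 499.225, 226.741] pointing down, gripper open.
Joint ranges: [-2.53, 2.53], [-0.77, 2.02], [0.04, 2.7], [-1, 4.14], [0.28, 2.66], [-3.11, 3.11]. Speed limits (rad/s): [2.57, 2.57, 3.14, 3.14, 3.14, 3.14].

## Interface

Orientations are given as [roll, pitch, yaw] about the fixed x, y, z axes, in that order (R = Rz(yaw) Ry(pitch) Rx(roll)).
In Python, from plant import monitor, optics, workorder gives the robot as it stands. The module is installed in compiled form; this text tells all that it offers.
- The arm moves only by the tool servo_tool, never from a script. Its arguments are lists of equal length, an entry for each row: "linear": the shift along the tool's x, y, z as a fraction of full scale, a list of three; "spin": the turn about the tool's z as a fraction of full scale. In form: {"linear": [[dx, dy, dz], ...], "spin": [spin, ...]}. A call has exactly 8 rows; each row shifts and turns the commanded pose from where the row before left it, along the tool's axes as they then stand; what a row does not reach is not made up. Full scale, the value 1, is 200 mm for a shift and 90 degrees for a turn. A row lasts 1/8 s, in which the tool goes at most 62.5 mm and 10.7 degrees, less where a joint would pass 70% of its speed; a pose out of reach is approached as far as the arm can. A call with a number of a shift or a turn outside -1 to 1 is refused whole. A call with a gripper value outside its range is refused whole. "hand" is the opening, from -1 (shut) to 1 (fully open), set as the call begins (left out, the last holds). The fingers move at their own pace and stop on an object; the grip force is fixed at half the most. Time passes only in rows, so rows that do not move let the fingers close, or fill a call up. It gives the time, the measured TCP pose, the force, the opening and the grip force at its end, in the units of the state.
- monitor.get_obs(): the state, without advancing time (a new reading comes with each control period).
- optics.capture(name): name is "scene" or "top" or "wrist"; returns a dict with "frame" (384x512x3 uint8, blue, green, red), "K" (3x3 intrinsics, pixels), "world_to_cam" (4x4, takes a point from world to camera coordinates). Camera axes: x right, y down, z forward; pixel columns grow to the right and rows downward; lengths in mm; the calibration is good to about 2 mm. A picture is of the moment at which its call begins. There is no depth.
- workorder.close_job(): hands the job in; it is judged then, once.
The state is a dict: "time": time; "joint_positions": joint angles; "dq": joint speeds; "tau": joint torques, N m; "tool_pos": TCP position; "tcp_rot": TCP orientation; "contact_force": force on the tool from outside, world axes, zero at the start; "moment": the same for the moment, N m; "grip_width": finger opening in mm; "finger_force": force on a finger pad.
Only numpy, scipy, OpenCV 4.12 (cv2) and the standard library are available. Lean on these libraries where they do the work, as an engineer would, in place of code of your own. Each camera call takes 0.05 s, during which the arm holds its last target. There are 200 camera calls.

## Working session

There is one attempt and no reset: what is moved stays moved. The work goes in short steps, Python scripts to look and compute and a tool call to move; the robot and the scene stay as the last step left them, time stands still between calls to the robot, and variables do not carry over. Pictures are saved under pics/ and viewed, at most 14 in all, crops included, and the job is handed in when it is done.

Besides the shell and the picture viewer there is one more tool, called after "Request:" as name(argument=value, ...) on one line, values as JSON. servo_tool: Moves the arm, as the interface text tells. Shift numbers are shares of 200 mm and turn numbers shares of 90 degrees, none past 1 either way. Its arguments: {"type":"object","properties":{"linear":{"type":"array","items":{"type":"array","items":{"type":"number","minimum":-1,"maximum":1}}},"spin":{"type":"array","items":{"type":"number","minimum":-1,"maximum":1}},"hand":{"type":"number"}},"required":["linear","spin"]}

```bash
mkdir -p pics
cat > h.py <<'E'
import numpy as np, cv2
from plant import monitor, optics, workorder
def cap(n,f=None):
    d=optics.capture(n)
    if f: cv2.imwrite('pics/'+f,d['frame'])
    return d
def ray(d,u,v):
    W=np.array(d['world_to_cam']);R=W[:3,:3];t=W[:3,3]
    return -R.T@t, R.T@np.linalg.solve(np.array(d['K']),[u,v,1.])
def plane(d,u,v,z):
    c,r=ray(d,u,v);return c+r*(z-c[2])/r[2]
def proj(d,p):
    W=np.array(d['world_to_cam']);q=np.array(d['K'])@(W[:3,:3]@np.array(p,float)+W[:3,3]);return q[:2]/q[2]
def tri(obs):
    A=np.zeros((3,3));b=np.zeros(3)
    for d,u,v in obs:
        c,r=ray(d,u,v);r=r/np.linalg.norm(r);P=np.eye(3)-np.outer(r,r);A+=P;b+=P@c
    return np.linalg.solve(A,b)
E
python3 - <<'E'
from h import *
import pickle
D={n:cap(n) for n in('scene','top','wrist')}
pickle.dump(D,open('d0.pkl','wb'))
for n in ('scene','top'): cv2.imwrite(f'pics/{n}0.png',cv2.resize(D[n]['frame'],(800,600),interpolation=cv2.INTER_CUBIC))
cv2.imwrite('pics/wrist0.png',D['wrist']['frame'])
s=monitor.get_obs();print(s)
for n in D:print(n,ray(D[n],256,192))
E
```

```text
{'time': 0.15, 'joint_positions': array([ 1.10997159e+00,  3.42556212e-01,  1.52477852e+00, -3.95603389e-06,
        1.27542398e+00, -1.46003772e-01]), 'dq': array([ 0.00051158, -0.00315914, -0.00267767, -0.00033097, -0.00011232,
        0.00041914]), 'tau': array([ 1.52514513e-03, -4.31469691e+01, -2.44351763e+01,  7.16233975e-02,
        5.38744836e-02, -1.22610340e-04]), 'tool_pos': array([162.40928294, 498.92743776, 226.21463466]), 'tcp_rot': array([-3.14043845e+00, -1.65901676e-04,  2.82677275e+00]), 'contact_force': array([ 0.93302004, -0.59007189,  0.20039205]), 'moment': array([ 0.03197248, -0.01972917, -0.032149  ]), 'finger_force': 0.0, 'grip_width': 91.62796834086352}
scene (array([1493.51578006, -675.82747041,  798.50237167]), array([-0.67137604,  0.51287533, -0.53507102]))
top (array([399.29396005,  -1.08833201, 939.55205478]), array([ 0.17631611, -0.01727321, -0.9843472 ]))
wrist (array([ 88.40215969, 522.7216337 , 384.73899109]), array([ 0.26534953, -0.09169686, -0.95981098]))
```

View pics/top0.png

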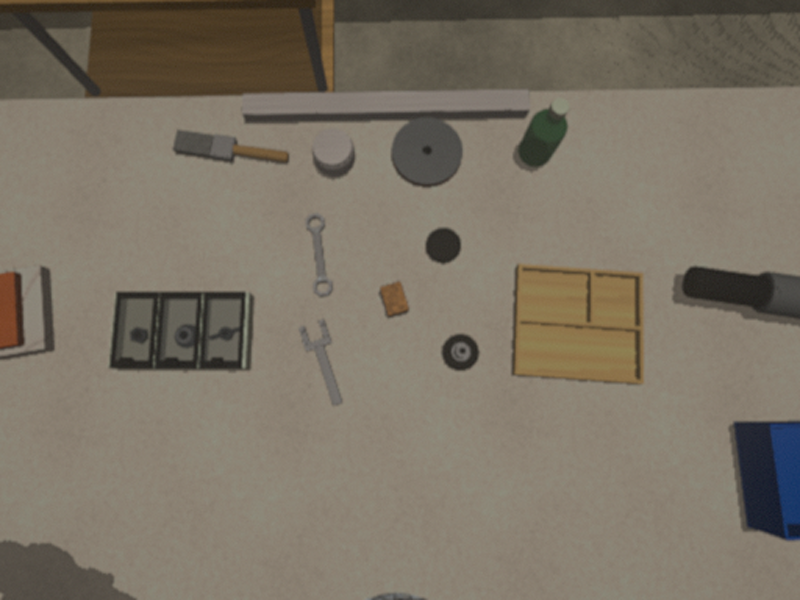

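View pics/scene0.png

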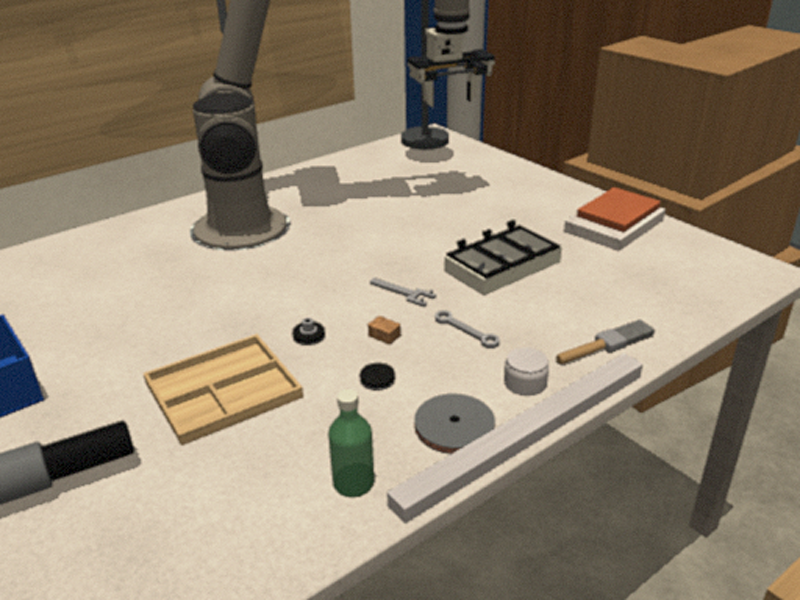

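The top view shows the case on the left at (180,330), with the round nut apparently in the middle compartment (186,335). The pin spanner is at (322,360), the hub pad at (460,351), the flat pad at (443,245), the ring spanner at (320,255) and the caddy at (578,323). The scene view agrees.

Run:
```python
from h import *
import pickle
D=pickle.load(open('d0.pkl','rb'));T=D['top'];S=D['scene'];k=1/1.5625
pl=lambda u,v,z:plane(T,(u+.5)*k-.5,(v+.5)*k-.5,z).round(1)
tr=lambda a,b:tri([(T,(a[0]+.5)*k-.5,(a[1]+.5)*k-.5),(S,(b[0]+.5)*k-.5,(b[1]+.5)*k-.5)]).round(1)
print('hubtop',tr((461,350),(308,321)),'plane34',pl(461,350,34))
print('caddy corners z22',[pl(*p,22) for p in((518,265),(643,270),(642,382),(514,376))])
print('caddy near-left/..tri', tr((514,376),(258,339)),tr((518,265),(301,385)),tr((643,270),(182,434)),tr((642,382),(146,380)))
print('case corners z42',[pl(*p,42) for p in((117,291),(251,292),(251,369),(111,369))])
print('case tri far-right, ',tr((251,292),(484,289)),tr((117,291),(560,243)))
print('spanner end,prongs',tr((337,403),(373,281)),tr((304,324),(415,301)),tr((322,321),(433,292)))
print(pl(337,403,5),pl(304,324,8),pl(322,321,8),pl(443,245,14))
# masks
f=T['frame'];h=cv2.cvtColor(f,cv2.COLOR_BGR2HSV)
m=cv2.inRange(f[150:160+90,260:320],(0,0,0),(60,60,60))
n,l,st,c=cv2.connectedComponentsWithStats(m)
for i in range(1,n):
  if st[i,4]>50:print('dark',st[i],c[i]+[260,150],plane(T,*(c[i]+[260,150]),14).round(1))
m=cv2.inRange(h,(10,60,60),(30,255,255));n,l,st,c=cv2.connectedComponentsWithStats(m)
for i in range(1,n):
  if st[i,4]>100:print('wood',st[i],c[i])
```

```text
hubtop [ 479.8 -112.    31.2] plane34 [ 479.6 -111.6   34. ]
caddy corners z22 [array([ 619.3, -213.2,   22. ]), array([ 607. , -419.3,   22. ]), array([ 424.4, -399. ,   22. ]), array([ 437.7, -195.8,   22. ])]
caddy near-left/..tri [ 439.3 -197.2    7.6] [ 619.2 -213.5   21.9] [ 607.2 -416.8   24.1] [ 425.8 -402.8    8.6]
case corners z42 [array([583.6, 436.5,  42. ]), array([578., 222.,  42.]), array([455.4, 218.5,  42. ]), array([459.5, 436.7,  42. ])]
case tri far-right,  [582.6 227.6  15.3] [583.8 436.3  44.8]
spanner end,prongs [401.3  88.8   2.4] [520.2 126.5   2.8] [537.7 119.4  26.5]
[400.8  87.8   5. ] [529.5 141.8   8. ] [533.9 112.2   8. ] [658.1 -91.1  14. ]
dark [ 13   0  21  18 314] [283.11783439 157.64012739] [655.3 -90.4  14. ]
dark [ 24  65  22  21 226] [293.96460177 225.30530973] [ 477.7 -111.6   14. ]
wood [  0   0 156   3 345] [64.39130435  0.72173913]
wood [200   0  15  59 598] [208.41471572  24.06187291]
wood [  54    5  150   58 7772] [126.40581575  33.38741637]
wood [149  92  36  12 266] [166.64661654  97.66165414]
wood [ 328  168   85   78 6021] [370.26540442 206.89187843]
wood [  0 173  15  50 495] [  5.23232323 198.13939394]
wood [243 180  19  23 306] [251.92810458 190.90522876]
```

View pics/wrist0.png

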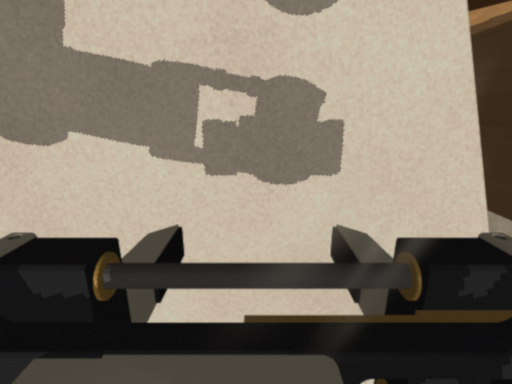

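The wrist view shows only bare table. Next I look at the case from above.

Request:
servo_tool(linear=[[0, 0, 0], [0, 0, 0], [-0.25, -0.1, 0], [-0.25, -0.1, 0], [-0.25, -0.1, 0], [-0.25, -0.1, 0], [-0.25, -0.1, 0], [-0.25, -0.1, 0]], spin=[-0.0935, -0.0935, 0, 0, 0, 0, 0, 0])

```text
time: 1.15
tool_pos: [461.3, 372.0, 226.5]
tcp_rot: [-3.142, -0.0, 3.12]
contact_force: [0.6, 1.1, -0.1]
grip_width: 91.9
finger_force: 0.0
```

Request:
servo_tool(linear=[[-0.2, -0.1, 0], [-0.2, -0.1, 0], [-0.1, 0, 0], [0, 0, 0], [0, 0, 0], [0, 0, 0], [0, 0, 0], [0, 0, 0]], spin=[0, 0, 0, 0, 0, 0, 0, 0])

```text
time: 2.15
tool_pos: [558.8, 331.1, 227.0]
tcp_rot: [3.141, 0.0, 3.121]
contact_force: [0.3, -0.8, 0.2]
grip_width: 91.7
finger_force: 0.0
```

```bash
cat >> h.py <<'E'
def plan(x,y,z,yaw=None):
    "fractions: spin first, then shift"
    s=monitor.get_obs();p=s['tool_pos'];c=s['tcp_rot'][2]
    yaw=c if yaw is None else yaw
    a=(c-yaw+np.pi/2)%np.pi-np.pi/2
    n=c-a;d=np.array([x,y,z])-p
    print('t',s['time'].__round__(2),'tcp',p.round(1),'yaw',round(c,3),'w',round(s['grip_width'],1),'| spin',round(a/(np.pi/2),4),'shift',(np.array([d@[np.cos(n),np.sin(n),0],d@[np.sin(n),-np.cos(n),0],-d[2]])/200).round(4))
E
python3 - <<'E'
from h import *
import pickle
d=cap('wrist');pickle.dump(d,open('d1.pkl','wb'))
cv2.imwrite('pics/w1.png',cv2.resize(d['frame'],(800,600),interpolation=cv2.INTER_CUBIC))
plan(560,330,227,3.12);print(d['K'])
E
```

```text
t 2.2 tcp [558.8 331.  226.9] yaw 3.121 w 91.6 | spin 0.0006 shift [-0.0059 -0.0051 -0.0004]
[[279.73032978   0.         256.93719353]
 [  0.         279.73032978 193.86764968]
 [  0.           0.           1.        ]]
```

View pics/w1.png

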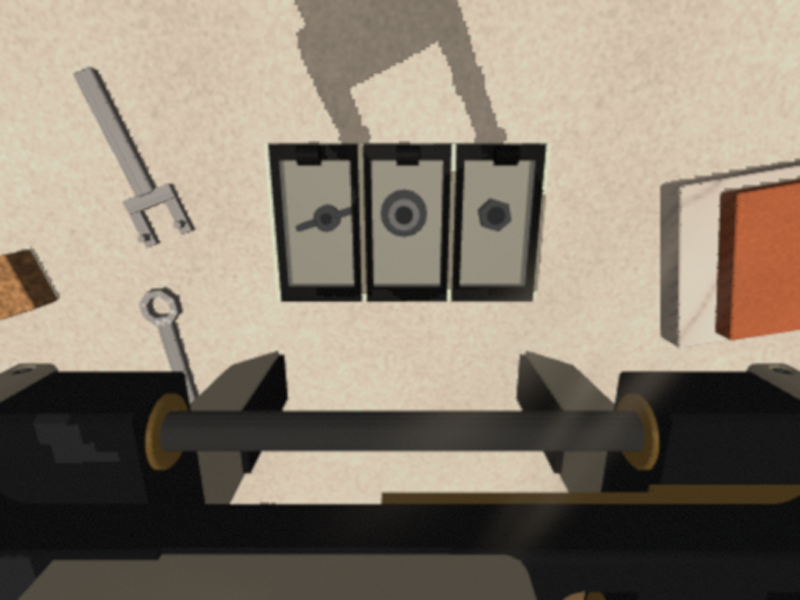

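The wrist view settles it: the flange nut is in the middle compartment at (403,213), the wing nut is in the right-hand one and the hexagon nut in the left-hand one. The middle pull is at about (408,154), and the pin spanner runs from (88,73) to its fork at (165,240).

Run:
```python
from h import *
import pickle
D=pickle.load(open('d0.pkl','rb'));T=D['top'];S=D['scene'];W=pickle.load(open('d1.pkl','rb'));k=1/1.5625
pk=lambda p:((p[0]+.5)*k-.5,(p[1]+.5)*k-.5)
pl=lambda p,z:plane(W,*pk(p),z).round(1)
print('case top corners z42',[pl(p,42) for p in((270,144),(546,144),(534,300),(282,300))])
print('dividers z42 near',[pl(p,42) for p in((362,145),(452,145))],'far',[pl(p,42) for p in((364,300),(450,300))])
print('pulls z65',[pl(p,62) for p in((310,155),(408,155),(507,155))])
print('nut z22',pl((403,213),22),'flange z9',pl((404,213),9), 'tri nut', tri([(W,*pk((403,213))),(T,*pk((186,335)))]).round(1))
print('tri corner FR',tri([(W,*pk((282,300))),(T,*pk((251,292)))]).round(1),'FL',tri([(W,*pk((534,300))),(T,*pk((117,291)))]).round(1))
print('tri pulls',[tri([(W,*pk(a)),(T,*pk(b)),(S,*pk(c))]).round(1) for a,b,c in [((310,155),(221,359),(461,243)),((408,155),(175,359),(487,233)),((507,155),(131,359),(511,224))]])
print('sp end',pl((88,70),10),'prongs',pl((149,243),8),pl((187,230),8),'pins',pl((148,238),17),pl((182,224),17))
print('tri sp end',tri([(W,*pk((88,70))),(T,*pk((337,403)))]).round(1),'fork base mid',tri([(W,*pk((150,196))),(T,*pk((317,347)))]).round(1),pl((150,196),8))
f=W['frame'];h=cv2.cvtColor(f,cv2.COLOR_BGR2HSV)
roi=f[40:165,40:130];m=((roi.max(2)<150)&(roi.max(2).astype(int)-roi.min(2)<20)).astype('uint8')*255
n,l,st,c=cv2.connectedComponentsWithStats(m)
for i in range(1,n):
  if st[i,4]>150:
    (cx,cy),sz,an=cv2.minAreaRect(np.argwhere(l==i)[:,::-1].astype(np.float32));
    print('steel',st[i],c[i]+[40,40],cx+40,cy+40,sz,an, plane(W,cx+40,cy+40,8).round(1))
```

```text
case top corners z42 [array([458.9, 235.2,  42. ]), array([463.3, 439.4,  42. ]), array([583.5, 438.4,  42. ]), array([579.1, 232.1,  42. ])]
dividers z42 near [array([461.1, 303.2,  42. ]), array([462.5, 369.8,  42. ])] far [array([580.6, 299.2,  42. ]), array([582. , 369.6,  42. ])]
pulls z65 [array([468.1, 268.1,  62. ]), array([469.5, 336.9,  62. ]), array([471. , 406.3,  62. ])]
nut z22 [513.  332.6  22. ] flange z9 [514.1 333.5   9. ] tri nut [513.9 332.6  14.1]
tri corner FR [582.9 226.7  24. ] FL [585.6 440.8  33.6]
tri pulls [array([469.4, 264.9,  55.9]), array([471. , 335.5,  56.4]), array([472.4, 405. ,  55.4])]
sp end [400.2  91.3  10. ] prongs [535.1 112.2   8. ] [524.6 146.9   8. ] pins [529.6 117.3  17. ] [518.5 147.9  17. ]
tri sp end [400.   88.    5.3] fork base mid [493.5 120.1   6.9] [495.7 120.4   8. ]
steel [ 16   4  44  83 449] [78.63474388 84.28953229] 78.09346008300781 83.05065155029297 (88.73570251464844, 13.351863861083984) 69.0573501586914 [443.7 107.7   8. ]
steel [ 44  78  40  38 303] [104.47524752 138.94389439] 102.20000457763672 138.9000015258789 (32.199378967285156, 32.64659118652344) 63.43495178222656 [513.4 125.6   8. ]
```

Request:
servo_tool(linear=[[0.221, 0.008, 0], [0.221, 0.008, 0.1], [0, 0, 0.2], [0, 0, 0.2], [0, 0, 0.2], [0, 0, 0.1], [0, 0, 0.08], [0, 0, 0]], spin=[0, 0, 0, 0, 0, 0, 0, 0], hand=0)

```text
time: 3.2
tool_pos: [470.3, 335.7, 49.9]
tcp_rot: [-3.141, -0.002, 3.121]
contact_force: [0.4, -0.7, 0.0]
grip_width: 45.7
finger_force: 0.0
```

Run:
```python
from h import *
d=cap('wrist');cv2.imwrite('pics/w2.png',d['frame'])
plan(470.5,336,46,3.12); print([proj(d,(470.5,y,65)).round() for y in(328,344)])
```

```text
t 3.25 tcp [470.9 336.   50.9] yaw 3.121 w 45.9 | spin 0.0004 shift [ 0.0022 -0.      0.0245]
[array([244., 253.]), array([272., 252.])]
```

View pics/w2.png

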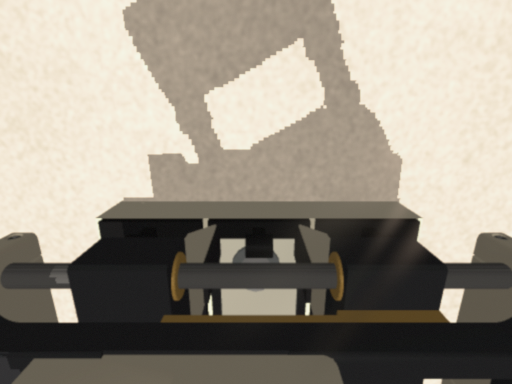

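The pull shows at (258,243), centred between the fingers. I'll pinch it and swing the lid.

Request:
servo_tool(linear=[[0, 0, 0.01], [0, 0, 0.01], [0, 0, 0], [0, 0, 0], [0, 0, 0], [0, 0, 0], [0, 0, 0], [0, 0, 0]], spin=[0, 0, 0, 0, 0, 0, 0, 0], hand=-1)

```text
time: 4.25
tool_pos: [470.9, 336.6, 47.0]
tcp_rot: [3.14, 0.001, 3.121]
contact_force: [-0.9, 5.6, 0.6]
grip_width: 15.1
finger_force: 30.0
```

Request:
servo_tool(linear=[[-0.0135, 0, -0.056], [-0.0185, 0, -0.054], [-0.0245, 0, -0.0525], [-0.029, 0, -0.049], [-0.034, 0, -0.0465], [-0.0385, 0, -0.0425], [-0.0425, 0, -0.039], [-0.046, 0, -0.034]], spin=[0, 0, 0, 0, 0, 0, 0, 0])

```text
time: 5.25
tool_pos: [519.5, 335.5, 120.9]
tcp_rot: [3.141, -0.002, 3.121]
contact_force: [-0.6, 6.0, -5.2]
grip_width: 15.5
finger_force: 30.0
```

Request:
servo_tool(linear=[[-0.056, 0, -0.0325], [-0.059, 0, -0.0265], [-0.0615, 0, -0.0195], [-0.0635, 0, -0.0125], [-0.0645, 0, -0.005], [-0.0645, 0, 0.002], [-0.064, 0, 0.0095], [-0.0625, 0, 0.016]], spin=[0, 0, 0, 0, 0, 0, 0, 0])

```text
time: 6.25
tool_pos: [619.2, 333.5, 135.7]
tcp_rot: [3.14, -0.0, 3.121]
contact_force: [-1.1, 4.9, 2.6]
grip_width: 15.7
finger_force: 30.0
```

Request:
servo_tool(linear=[[-0.02, 0, 0.007], [-0.017, 0, 0.007], [0, 0, 0], [0, 0, 0], [0, 0, 0], [0, 0, 0], [0, 0, 0], [0, 0, 0]], spin=[0, 0, 0, 0, 0, 0, 0, 0])

```text
time: 7.25
tool_pos: [626.8, 333.4, 133.1]
tcp_rot: [3.14, 0.002, 3.121]
contact_force: [1.1, 5.9, 4.3]
grip_width: 15.5
finger_force: 30.0
```

Request:
servo_tool(linear=[[0, 0, 0], [0, 0, 0], [0, 0, 0], [0, 0, -0.1], [0, 0, -0.2], [0, 0, -0.2], [0.15, 0, 0], [0.15, 0, 0]], spin=[0, 0, 0, 0, 0, 0, 0, 0], hand=-0.2)

```text
time: 8.25
tool_pos: [566.1, 333.4, 232.5]
tcp_rot: [-3.142, 0.001, 3.12]
contact_force: [0.1, -0.1, 0.5]
grip_width: 36.9
finger_force: 0.0
```

Request:
servo_tool(linear=[[0.05, 0, 0], [0, 0, 0], [0, 0, 0], [0, 0, 0], [0, 0, 0], [0, 0, 0], [0, 0, 0], [0, 0, 0]], spin=[0, 0, 0, 0, 0, 0, 0, 0], hand=-1)

```text
time: 9.25
tool_pos: [556.6, 334.1, 232.4]
tcp_rot: [3.142, 0.0, 3.121]
contact_force: [-0.0, -0.1, 0.4]
grip_width: 0.7
finger_force: 0.0
```

Run:
```python
from h import *
import pickle
d=cap('wrist');pickle.dump(d,open('d3.pkl','wb'))
cv2.imwrite('pics/w3.png',cv2.resize(d['frame'],(800,600),interpolation=cv2.INTER_CUBIC))
plan(522,332,227,3.12)
```

```text
t 9.3 tcp [556.5 334.1 232.4] yaw 3.121 w 0.3 | spin 0.0004 shift [ 0.1724 -0.0143  0.0268]
```

View pics/w3.png

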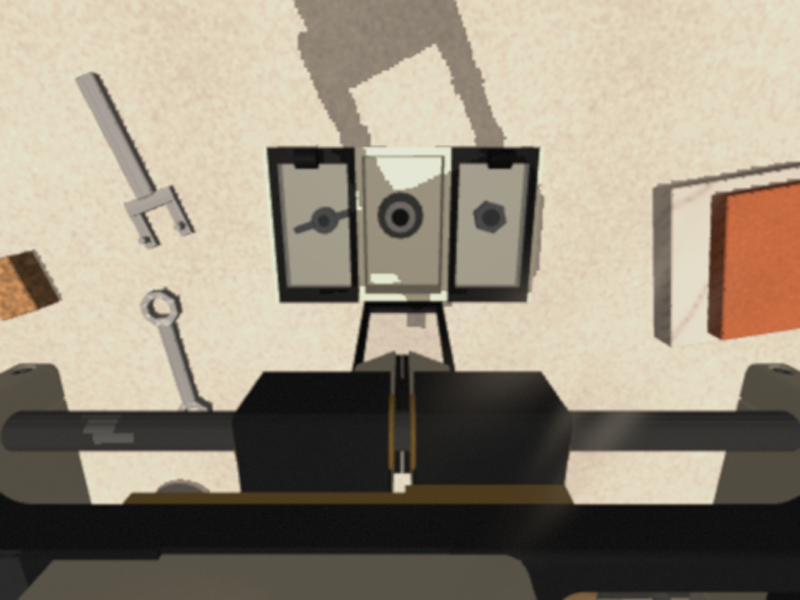

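The lid stands open and leans back. The nut is clear at (400,216) in the lit compartment, and the side lids are shut.

Run:
```python
from h import *
import pickle
W=pickle.load(open('d3.pkl','rb'));W1=pickle.load(open('d1.pkl','rb'));T=cap('top');k=1/1.5625
pk=lambda p:((p[0]+.5)*k-.5,(p[1]+.5)*k-.5)
f=W['frame'];g=cv2.cvtColor(f,cv2.COLOR_BGR2GRAY)
x0,y0=230,95;m=(g[y0:190,x0:288]<95).astype('uint8')
cs,_=cv2.findContours(m,cv2.RETR_EXTERNAL,cv2.CHAIN_APPROX_NONE)
for c in cs:
    if cv2.contourArea(c)>200:
        e=cv2.fitEllipse(c);u,v=e[0][0]+x0,e[0][1]+y0
        print('dark ell',u*1.5625,v*1.5625,e[1],'flange z9',plane(W,u,v,9).round(1),'z22',plane(W,u,v,22).round(1))
g2=cv2.cvtColor(T['frame'],cv2.COLOR_BGR2GRAY)[185:240,68:165]
cv2.imwrite('pics/t3.png',cv2.resize(T['frame'][180:245,65:165],None,fx=7,fy=7,interpolation=cv2.INTER_CUBIC))
print('comp inner corners floor z4?',[plane(W,*pk(p),36).round(1) for p in((363,155),(446,155),(445,292),(364,292))])
```

```text
dark ell 399.5815485715866 214.81031775474548 (27.95669174194336, 28.574264526367188) flange z9 [514.1 332.9   9. ] z22 [512.9 333.   22. ]
comp inner corners floor z4? [array([465.4, 305.7,  36. ]), array([466.8, 369.6,  36. ]), array([576.1, 369.6,  36. ]), array([574.6, 301.4,  36. ])]
```

View pics/t3.png

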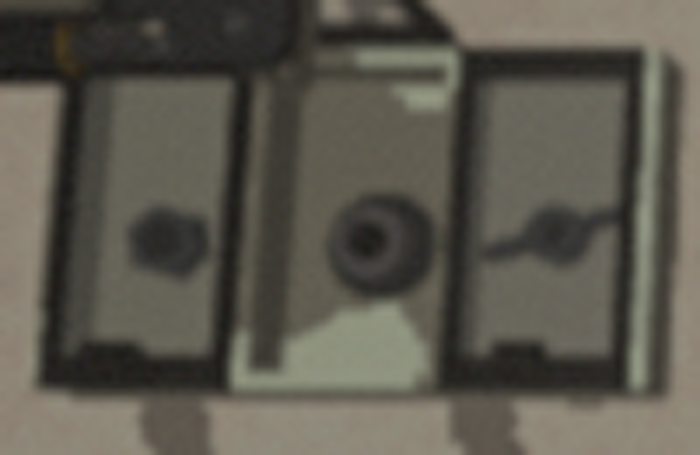

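Request:
servo_tool(linear=[[0.058, 0.011, 0], [0, 0, 0.17], [0, 0, 0.17], [0, 0, 0.17], [0, 0, 0.17], [0, 0, 0.17], [0, 0, 0.12], [0, 0, 0]], spin=[0, 0, 0, 0, 0, 0, 0, 0], hand=-0.65)

```text
time: 10.35
tool_pos: [543.1, 336.2, 36.6]
tcp_rot: [-3.14, -0.004, 3.121]
contact_force: [0.3, -1.2, 0.4]
grip_width: 16.4
finger_force: 0.0
```

```bash
python3 -c "
from h import *
plan(545,336.5,13,3.12); print(monitor.get_obs()['contact_force'])"
```

```text
t 10.35 tcp [543.1 336.2  36.6] yaw 3.121 w 16.4 | spin 0.0006 shift [-0.0095  0.0018  0.1179]
[ 0.33634517 -1.23077204  0.41929565]
```

Request:
servo_tool(linear=[[0, 0, 0.065], [0, 0, 0.06], [0.02, 0, 0], [0.022, 0, 0], [0.022, 0, 0], [0.022, 0, 0], [0.022, 0, 0], [0, 0, 0]], spin=[0, 0, 0, 0, 0, 0, 0, 0])

```text
time: 11.35
tool_pos: [523.1, 337.1, 13.5]
tcp_rot: [3.141, 0.0, 3.121]
contact_force: [0.1, -0.2, -0.8]
grip_width: 16.0
finger_force: 0.0
```

Request:
servo_tool(linear=[[0, 0, 0], [-0.05, 0, 0], [0, 0, -0.2], [0, 0, -0.25], [0, 0, -0.25], [0, 0, -0.25], [-0.1, 0, -0.15], [0, 0, 0]], spin=[0, 0, 0, 0, 0, 0, 0, 0])

```text
time: 12.35
tool_pos: [555.9, 336.4, 236.2]
tcp_rot: [3.139, 0.006, 3.119]
contact_force: [-0.7, -1.0, -0.7]
grip_width: 16.2
finger_force: 0.0
```

Run:
```python
from h import *
import pickle
d=cap('wrist');pickle.dump(d,open('d4.pkl','wb'))
plan(500,336.5,16,3.12)
f=d['frame'];g=cv2.cvtColor(f,cv2.COLOR_BGR2GRAY)
c0=proj(d,(500,336,9)).astype(int);x0,y0=c0-32
m=(g[y0:y0+64,x0:x0+64]<95).astype('uint8')
cs,_=cv2.findContours(m,cv2.RETR_EXTERNAL,cv2.CHAIN_APPROX_NONE)
for c in cs:
    if cv2.contourArea(c)>200:
        e=cv2.fitEllipse(c);u,v=e[0][0]+x0,e[0][1]+y0
        print('ell',u,v,e[1],plane(d,u,v,9).round(1),plane(d,u,v,22).round(1))
cv2.imwrite('pics/w4.png',cv2.resize(f[60:250,120:400],(800,543),interpolation=cv2.INTER_CUBIC))
```

```text
t 12.4 tcp [554.3 336.2 233.8] yaw 3.12 w 16.0 | spin -0.0002 shift [ 0.2717 -0.0043  1.0889]
ell 255.502197265625 127.86190795898438 (27.756175994873047, 28.13861083984375) [502.4 335.8   9. ] [501.5 335.9  22. ]
```

View pics/w4.png

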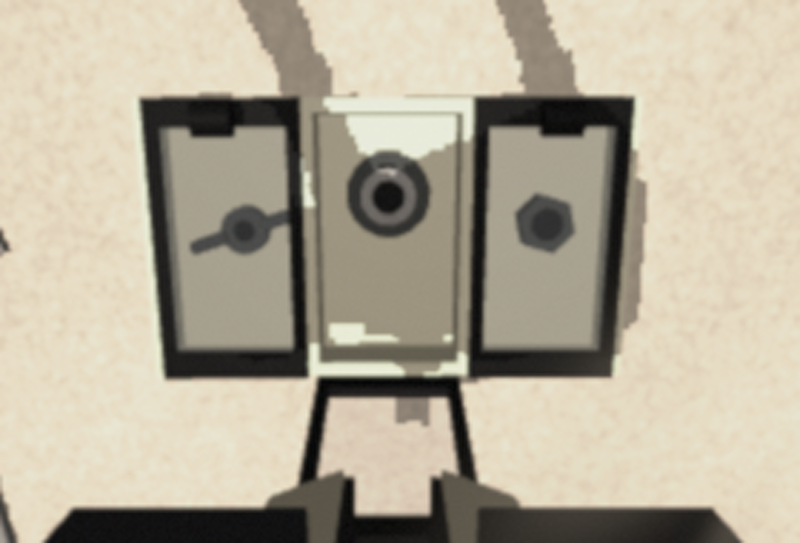

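The nut has moved to (389,197) in the crop, centred in y and nearer the robot. The diagonal grasp now clears both the lid and the walls.

Request:
servo_tool(linear=[[0, 0, 0], [0, 0, 0], [0, 0, 0], [0, 0, 0], [0, 0, 0], [0.09, -0.094, 0], [0.091, -0.095, 0], [0, 0, 0.2]], spin=[0.1, 0.1, 0.1, 0.1, 0.1, 0, 0, 0], hand=-0.36)

```text
time: 13.4
tool_pos: [500.2, 337.1, 194.4]
tcp_rot: [3.138, 0.001, 2.336]
contact_force: [0.7, -0.2, -0.2]
grip_width: 29.3
finger_force: 0.0
```

Request:
servo_tool(linear=[[0, 0, 0.2], [0, 0, 0.2], [0, 0, 0.2], [0, 0, 0.1], [0, 0, 0], [0, 0, 0], [0, 0, 0], [0, 0, 0]], spin=[0, 0, 0, 0, 0, 0, 0, 0])

```text
time: 14.4
tool_pos: [501.4, 336.5, 54.2]
tcp_rot: [3.14, 0.0, 2.335]
contact_force: [-0.4, 0.2, -0.4]
grip_width: 29.4
finger_force: 0.0
```

```bash
python3 -c "
from h import *
plan(502,336.2,14,3.12-np.pi/4)"
```

```text
t 14.4 tcp [501.4 336.5  54.2] yaw 2.335 w 29.4 | spin 0.0003 shift [-0.0031  0.0009  0.201 ]
```

Request:
servo_tool(linear=[[-0.003, 0.001, 0.03], [0, 0, 0.03], [0, 0, 0.03], [0, 0, 0.03], [0, 0, 0.03], [0, 0, 0.025], [0, 0, 0], [0, 0, 0]], spin=[0, 0, 0, 0, 0, 0, 0, 0])

```text
time: 15.4
tool_pos: [501.8, 336.1, 18.5]
tcp_rot: [3.141, 0.0, 2.335]
contact_force: [0.5, 0.1, 0.0]
grip_width: 28.9
finger_force: 0.0
```

Request:
servo_tool(linear=[[0, 0, 0.012], [0, 0, 0.012], [0, 0, 0], [0, 0, 0], [0, 0, 0], [0, 0, 0], [0, 0, 0], [0, 0, 0]], spin=[0, 0, 0, 0, 0, 0, 0, 0])

```text
time: 16.4
tool_pos: [501.6, 336.1, 13.6]
tcp_rot: [3.141, -0.0, 2.335]
contact_force: [0.4, -0.3, -0.4]
grip_width: 29.3
finger_force: 0.0
```

Request:
servo_tool(linear=[[0, 0, 0], [0, 0, 0], [0, 0, 0], [0, 0, 0], [0, 0, 0], [0, 0, 0], [0, 0, 0], [0, 0, 0]], spin=[0, 0, 0, 0, 0, 0, 0, 0], hand=-1)

```text
time: 17.4
tool_pos: [501.7, 336.1, 13.6]
tcp_rot: [3.141, -0.0, 2.335]
contact_force: [0.1, 0.1, 0.7]
grip_width: 24.4
finger_force: 30.0
```

Request:
servo_tool(linear=[[0, 0, -0.03], [0, 0, -0.1], [0, 0, -0.2], [0, 0, -0.2], [0, 0, -0.2], [0, 0, -0.2], [0, 0, 0], [0, 0, 0]], spin=[0, 0, 0, 0, 0, 0, 0, 0])

```text
time: 18.4
tool_pos: [501.1, 335.8, 198.9]
tcp_rot: [-3.14, -0.0, 2.335]
contact_force: [-0.6, -0.3, -0.8]
grip_width: 24.5
finger_force: 30.0
```

Request:
servo_tool(linear=[[0, 0, 0], [0, 0, 0], [0, 0, 0], [0, 0, 0], [0, 0, 0], [-0.053, -0.28, 0], [-0.053, -0.28, 0], [-0.053, -0.28, 0]], spin=[-0.0923, -0.0923, -0.0923, -0.0923, -0.0923, 0, 0, 0])

```text
time: 19.4
tool_pos: [518.7, 164.3, 197.7]
tcp_rot: [-3.141, -0.003, 3.061]
contact_force: [1.4, 0.1, -1.4]
grip_width: 25.1
finger_force: 30.0
```

Request:
servo_tool(linear=[[-0.053, -0.28, 0], [-0.053, -0.28, 0], [-0.053, -0.28, 0], [-0.053, -0.28, 0], [-0.053, -0.28, 0], [-0.053, -0.28, 0], [-0.05, -0.28, 0], [-0.05, -0.28, 0]], spin=[0, 0, 0, 0, 0, 0, 0, 0])

```text
time: 20.4
tool_pos: [565.7, -288.7, 197.5]
tcp_rot: [3.14, -0.003, 3.06]
contact_force: [1.3, -0.0, 0.2]
grip_width: 24.4
finger_force: 30.0
```

Request:
servo_tool(linear=[[0, -0.06, 0], [0, 0, 0], [0, 0, 0], [0, 0, 0], [0, 0, 0], [0, 0, 0], [0, 0, 0], [0, 0, 0]], spin=[0, 0, 0, 0, 0, 0, 0, 0])

```text
time: 21.4
tool_pos: [565.5, -299.3, 199.5]
tcp_rot: [3.142, 0.0, 3.06]
contact_force: [-0.8, 0.1, -0.7]
grip_width: 24.5
finger_force: 30.0
```

Run:
```python
from h import *
import pickle
d=cap('wrist');pickle.dump(d,open('d5.pkl','wb'))
cv2.imwrite('pics/w5.png',cv2.resize(d['frame'],(800,600),interpolation=cv2.INTER_CUBIC))
plan(565,-305,199,3.06)
```

```text
t 21.45 tcp [ 565.5 -299.3  199.5] yaw 3.06 w 24.6 | spin 0.0 shift [ 0.0001 -0.0286  0.0026]
```

View pics/w5.png

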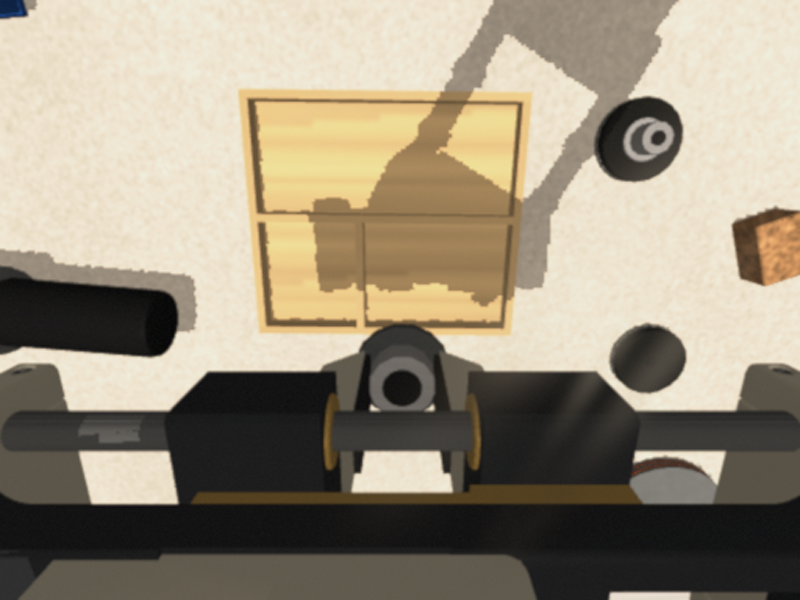

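The nut is held level at (402,370). The caddy's corners are at (240,91), (530,93), (511,333) and (263,333), and the hub top is at (657,137).

Run:
```python
from h import *
import pickle
W=pickle.load(open('d5.pkl','rb'));D=pickle.load(open('d0.pkl','rb'));T=D['top'];k=1/1.5625
pk=lambda p:((p[0]+.5)*k-.5,(p[1]+.5)*k-.5)
cw=[(240,91),(530,93),(511,333),(263,333)]   # NR, NL, FL, FR
ct=[(642,382),(514,376),(518,265),(643,270)]
L=np.array([(-91,-103),(-91,103),(91,103),(91,-103)],float)
P=np.array([plane(W,*pk(p),22)[:2] for p in cw]);print(P.round(1).tolist())
print('tri',[tri([(W,*pk(a)),(T,*pk(b))]).round(1).tolist() for a,b in zip(cw,ct)])
def fit(P):
    c=P.mean(0);Q=P-c;th=np.arctan2((L[:,0]*Q[:,1]-L[:,1]*Q[:,0]).sum(),(L*Q).sum())
    R=np.array([[np.cos(th),-np.sin(th)],[np.sin(th),np.cos(th)]]);return c,th,R,(Q@R-L).round(1).tolist()
Pt=np.array([plane(T,*pk(p),22)[:2] for p in ct])
for Q in(P,Pt):
    c,th,R,res=fit(Q);print('caddy',c.round(1),round(th,3),res)
    for l in((43,-60),(43,40),(-45,0)):print(l,(c+R@l).round(1))
print('hub top',plane(W,*pk((657,137)),34).round(1),'tri',tri([(W,*pk((657,137))),(T,*pk((461,350)))]).round(1),'pad base',plane(W,*pk((639,139)),14).round(1))
plan(565,-305,199,3.06)
```

```text
[[424.3, -401.9], [442.2, -199.4], [621.1, -214.5], [604.4, -417.1]]
tri [[424.0, -402.2, 17.5], [439.5, -197.3, 12.7], [620.7, -213.9, 20.4], [607.5, -420.6, 16.0]]
caddy [ 523.  -308.2] -0.085 [[0.6, 1.3], [1.3, -1.4], [-1.2, -1.3], [-0.7, 1.4]]
(43, -60) [ 560.7 -371.7]
(43, 40) [ 569.2 -272. ]
(-45, 0) [ 478.2 -304.4]
caddy [ 522.1 -306.8] -0.08 [[1.0, 3.3], [-2.0, 0.9], [-1.6, -1.9], [2.7, -2.3]]
(43, -60) [ 560.2 -370.1]
(43, 40) [ 568.2 -270.4]
(-45, 0) [ 477.3 -303.2]
hub top [ 479.1 -114.7   34. ] tri [ 479.5 -112.2   29.6] pad base [ 478.9 -116.8   14. ]
t 21.45 tcp [ 565.5 -299.3  199.5] yaw 3.06 w 24.6 | spin 0.0 shift [ 0.0001 -0.0286  0.0026]
```

Request:
servo_tool(linear=[[-0.002, -0.18, 0], [-0.002, -0.179, 0], [0, 0, 0.2], [0, 0, 0.2], [0, 0, 0.2], [0, 0, 0.2], [0, 0, 0.05], [0, 0, 0]], spin=[0, 0, 0, 0, 0, 0, 0, 0])

```text
time: 22.45
tool_pos: [560.6, -371.1, 29.7]
tcp_rot: [3.141, -0.0, 3.06]
contact_force: [-0.6, -0.1, -0.4]
grip_width: 24.6
finger_force: 30.0
```

Request:
servo_tool(linear=[[0, 0, 0.025], [0, 0, 0.02], [0, 0, 0.015], [0, 0, 0.005], [0, 0, 0], [0, 0, 0], [0, 0, 0], [0, 0, 0]], spin=[0, 0, 0, 0, 0, 0, 0, 0])

```text
time: 23.45
tool_pos: [560.5, -370.9, 16.5]
tcp_rot: [3.142, 0.0, 3.06]
contact_force: [0.3, 0.1, -2.2]
grip_width: 24.5
finger_force: 30.0
```

Request:
servo_tool(linear=[[0, 0, 0], [0, 0, 0], [0, 0, 0], [0, 0, -0.05], [0, 0, -0.15], [0, 0, -0.2], [0, 0, -0.2], [0, 0, 0]], spin=[0, 0, 0, 0, 0, 0, 0, 0], hand=-0.35)

```text
time: 24.45
tool_pos: [562.2, -372.3, 141.6]
tcp_rot: [-3.137, 0.007, 3.06]
contact_force: [-1.3, 0.0, -0.9]
grip_width: 29.9
finger_force: 0.0
```

Run:
```python
from h import *
plan(479.3,-112.5,60,3.06)
```

```text
t 24.45 tcp [ 562.2 -372.3  141.6] yaw 3.06 w 29.9 | spin 0.0001 shift [0.519  1.2609 0.4081]
```

Request:
servo_tool(linear=[[0.102, 0.251, 0], [0.102, 0.251, 0], [0.102, 0.251, 0], [0.102, 0.251, 0], [0.102, 0.251, 0], [0, 0, 0.15], [0, 0, 0.15], [0, 0, 0]], spin=[0, 0, 0, 0, 0, 0, 0, 0], hand=0)

```text
time: 25.45
tool_pos: [477.5, -111.6, 74.8]
tcp_rot: [3.14, -0.005, 3.06]
contact_force: [0.4, -0.5, 1.6]
grip_width: 45.6
finger_force: 0.0
```

Run:
```python
from h import *
d=cap('wrist')
cv2.imwrite('pics/w6.png',d['frame'])
plan(479.3,-112.5,17,3.06); print(proj(d,(479.3,-112.5,34)))
```

```text
t 25.5 tcp [ 478.6 -112.2   76.1] yaw 3.06 w 45.9 | spin 0.0001 shift [-0.0035 -0.0014  0.2954]
[256.56437453 219.08244952]
```

View pics/w6.png

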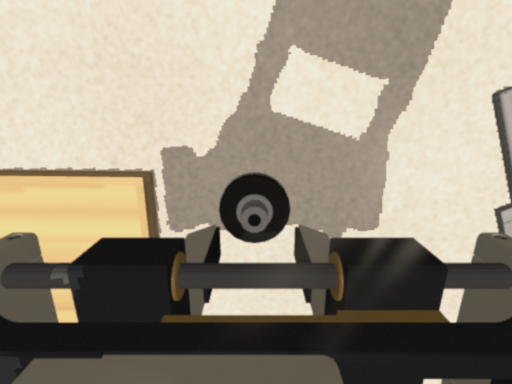

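The hub top sits at (255,219), just where predicted, so I descend and grip.

Request:
servo_tool(linear=[[-0.002, -0.001, 0.15], [0, 0, 0.1], [0, 0, 0.045], [0, 0, 0], [0, 0, 0], [0, 0, 0], [0, 0, 0], [0, 0, 0]], spin=[0, 0, 0, 0, 0, 0, 0, 0])

```text
time: 26.5
tool_pos: [479.7, -112.7, 17.7]
tcp_rot: [-3.142, 0.0, 3.06]
contact_force: [0.4, 0.4, -0.9]
grip_width: 46.0
finger_force: 0.0
```

Request:
servo_tool(linear=[[0, 0, 0], [0, 0, 0], [0, 0, 0], [0, 0, 0], [0, 0, 0], [0, 0, -0.1], [0, 0, -0.2], [0, 0, -0.1]], spin=[0, 0, 0, 0, 0, 0, 0, 0], hand=-1)

```text
time: 27.5
tool_pos: [480.2, -112.8, 99.2]
tcp_rot: [-3.141, 0.002, 3.06]
contact_force: [0.9, 0.9, -0.9]
grip_width: 21.1
finger_force: 30.0
```

Run:
```python
from h import *
plan(569,-271.3,97,3.06)
```

```text
t 27.5 tcp [ 480.2 -112.8   99.2] yaw 3.06 w 21.1 | spin 0.0001 shift [-0.5072 -0.7535  0.0109]
```

Request:
servo_tool(linear=[[-0.127, -0.189, 0], [-0.127, -0.189, 0], [-0.127, -0.189, 0], [-0.127, -0.189, 0], [0, 0, 0], [0, 0, 0.1], [0, 0, 0.1], [0, 0, 0.08]], spin=[0, 0, 0, 0, 0, 0, 0, 0])

```text
time: 28.5
tool_pos: [567.9, -270.5, 40.4]
tcp_rot: [3.141, -0.001, 3.061]
contact_force: [-0.0, -0.5, -0.4]
grip_width: 20.9
finger_force: 30.0
```

Request:
servo_tool(linear=[[0, 0, 0.03], [0, 0, 0.03], [0, 0, 0.02], [0, 0, 0.005], [0, 0, 0], [0, 0, 0], [0, 0, 0], [0, 0, 0]], spin=[0, 0, 0, 0, 0, 0, 0, 0])

```text
time: 29.5
tool_pos: [568.6, -271.6, 24.6]
tcp_rot: [3.142, 0.0, 3.06]
contact_force: [0.7, 0.6, -2.0]
grip_width: 21.3
finger_force: 30.0
```

Request:
servo_tool(linear=[[0, 0, 0], [0, 0, 0], [0, 0, 0], [0, 0, -0.05], [0, 0, -0.15], [0, 0, -0.2], [0, 0, -0.2], [0, 0, -0.2]], spin=[0, 0, 0, 0, 0, 0, 0, 0], hand=-0.1)

```text
time: 30.5
tool_pos: [568.5, -271.6, 186.7]
tcp_rot: [-3.141, 0.001, 3.06]
contact_force: [1.0, 0.5, 0.2]
grip_width: 41.3
finger_force: 0.0
```

Run:
```python
from h import *
d=cap('wrist')
cv2.imwrite('pics/w7.png',d['frame'])
plan(521,125,200,3.43)
print('nut boss', proj(d,(560.5,-371,24)),'hub',proj(d,(569,-271.3,40)))
```

```text
t 30.55 tcp [ 570.6 -272.9  193. ] yaw 3.06 w 41.1 | spin -0.2354 shift [-0.3279  1.9779 -0.0351]
nut boss [172.96642327 178.87320742] hub [257.7673855  182.49887185]
```

View pics/w7.png

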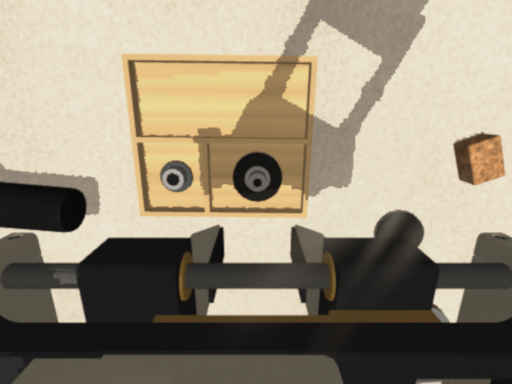

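Nut at (175,178) and hub pad at (257,178) both lie flat in their bays. Next is the spanner.

Request:
servo_tool(linear=[[0, 0, 0], [0, 0, 0], [0, 0, 0], [-0.047, 0.283, 0], [-0.047, 0.283, 0], [-0.047, 0.283, 0], [-0.047, 0.283, 0], [-0.047, 0.283, 0]], spin=[-0.08, -0.08, -0.075, 0, 0, 0, 0, 0])

```text
time: 31.55
tool_pos: [533.0, 14.8, 185.3]
tcp_rot: [-3.141, 0.001, -2.854]
contact_force: [1.1, -0.0, 0.2]
grip_width: 41.3
finger_force: 0.0
```

Request:
servo_tool(linear=[[-0.047, 0.283, 0], [-0.047, 0.283, 0], [0, 0, 0], [0, 0, 0], [0, 0, 0], [0, 0, 0], [0, 0, 0], [0, 0, 0]], spin=[0, 0, 0, 0, 0, 0, 0, 0])

```text
time: 32.55
tool_pos: [519.3, 126.5, 184.5]
tcp_rot: [3.141, -0.0, -2.855]
contact_force: [-0.7, 0.3, -0.5]
grip_width: 41.4
finger_force: 0.0
```

Run:
```python
from h import *
import pickle
d=cap('wrist');pickle.dump(d,open('d8.pkl','wb'))
cv2.imwrite('pics/w8.png',cv2.resize(d['frame'],(800,600),interpolation=cv2.INTER_CUBIC))
plan(466,109,60,3.43)
```

```text
t 32.6 tcp [519.3 126.7 184.5] yaw -2.854 w 41.4 | spin -0.0008 shift [ 0.2808 -0.009   0.6225]
```

View pics/w8.png

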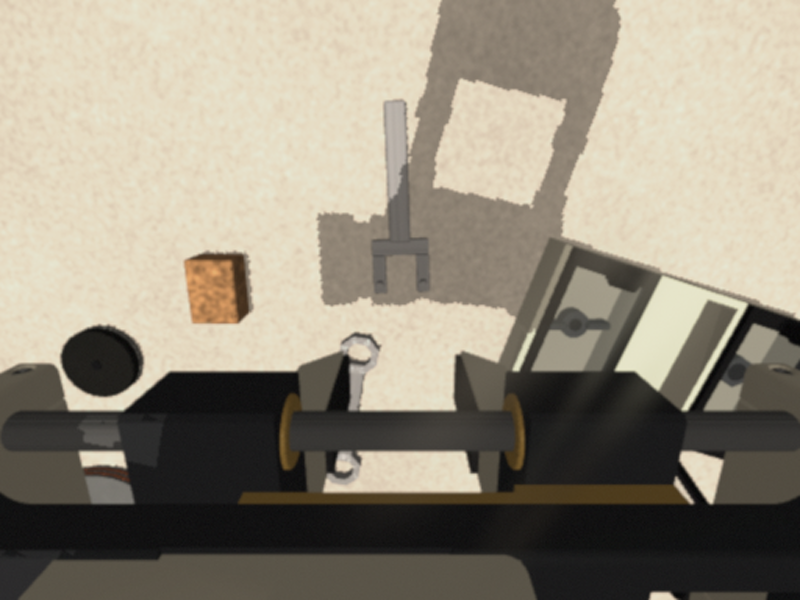

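The spanner's shaft runs from (395,101) to (400,240), with the prong tips at (380,292) and (424,290). It is nearly aligned with the tool.

Run:
```python
from h import *
import pickle
W=pickle.load(open('d8.pkl','rb'));W1=pickle.load(open('d1.pkl','rb'));k=1/1.5625
pk=lambda p:((p[0]+.5)*k-.5,(p[1]+.5)*k-.5)
e=plane(W,*pk((395,101)),10);b=plane(W,*pk((400,240)),9);t=(plane(W,*pk((380,292)),8)+plane(W,*pk((424,290)),8))/2
print(e.round(1),b.round(1),t.round(1),'len',np.linalg.norm((t-e)[:2]).round(1),np.linalg.norm((b-e)[:2]).round(1))
for q in (b,t):print('ang',np.arctan2(*(q-e)[1::-1]).round(3))
print('z tri', tri([(W,*pk((395,101))),(W1,*pk((88,72)))]).round(1), tri([(W,*pk((400,240))),(W1,*pk((151,198)))]).round(1))
a=np.arctan2(*(t-e)[1::-1]);c=e[:2]+70*np.array([np.cos(a),np.sin(a)]);print('centre',c.round(1))
plan(c[0],c[1],2.5,a+np.pi)
```

```text
[400.3  86.1  10. ] [492.7 116.9   9. ] [531.3 129.8   8. ] len 138.1 97.4
ang 0.321
ang 0.322
z tri [399.5  85.7   1.7] [495.8 116.9   0. ]
centre [466.7 108.3]
t 32.6 tcp [519.3 126.7 184.5] yaw -2.854 w 41.4 | spin -0.0221 shift [ 0.2787 -0.0041  0.91  ]
```

Request:
servo_tool(linear=[[0.14, -0.002, 0], [0.139, -0.002, 0], [0, 0, 0.2], [0, 0, 0.2], [0, 0, 0.2], [0, 0, 0.2], [0, 0, 0], [0, 0, 0]], spin=[-0.022, 0, 0, 0, 0, 0, 0, 0])

```text
time: 33.6
tool_pos: [467.2, 109.5, 25.7]
tcp_rot: [-3.141, 0.002, -2.819]
contact_force: [0.5, 0.4, 0.3]
grip_width: 41.4
finger_force: 0.0
```

Request:
servo_tool(linear=[[0, 0, 0.04], [0, 0, 0.04], [0, 0, 0.02], [0, 0, 0.008], [0, 0, 0], [0, 0, 0], [0, 0, 0], [0, 0, 0]], spin=[0, 0, 0, 0, 0, 0, 0, 0])

```text
time: 34.6
tool_pos: [466.4, 109.5, 3.0]
tcp_rot: [-3.142, 0.0, -2.819]
contact_force: [-0.2, -0.3, -0.0]
grip_width: 40.9
finger_force: 0.0
```

Request:
servo_tool(linear=[[0, 0, 0], [0, 0, 0], [0, 0, 0], [0, 0, 0], [0, 0, 0], [0, 0, 0], [0, 0, 0], [0, 0, -0.02]], spin=[0, 0, 0, 0, 0, 0, 0, 0], hand=-1)

```text
time: 35.6
tool_pos: [465.9, 109.5, 6.8]
tcp_rot: [3.141, -0.001, -2.819]
contact_force: [0.0, 0.2, -0.5]
grip_width: 15.2
finger_force: 30.0
```

Request:
servo_tool(linear=[[0, 0, -0.2], [0, 0, -0.25], [0, 0, 0], [0, 0, 0], [0, 0, 0], [0, 0, 0], [0, 0, 0], [0, 0, 0]], spin=[0, 0, 0.105, 0.105, 0.105, 0.105, 0.105, 0.105])

```text
time: 36.6
tool_pos: [466.0, 109.5, 97.0]
tcp_rot: [-3.141, -0.0, 2.469]
contact_force: [-0.1, 0.3, -1.4]
grip_width: 15.4
finger_force: 30.0
```

Request:
servo_tool(linear=[[0, 0, 0], [0, 0, 0], [0, 0, 0], [0, 0, 0], [0, 0, 0], [0, 0, 0], [-0.257, 0.029, 0], [-0.257, 0.029, 0]], spin=[0.105, 0.105, 0.105, 0.105, 0.105, 0.103, 0, 0])

```text
time: 37.6
tool_pos: [469.2, 5.4, 97.1]
tcp_rot: [3.141, -0.0, 1.49]
contact_force: [0.8, -0.7, -1.0]
grip_width: 15.6
finger_force: 30.0
```

Request:
servo_tool(linear=[[-0.257, 0.029, 0], [-0.257, 0.029, 0], [-0.257, 0.029, 0], [-0.257, 0.029, 0], [-0.257, 0.029, 0], [-0.257, 0.029, 0], [0, 0, 0], [0, 0, 0]], spin=[0, 0, 0, 0, 0, 0, 0, 0])

```text
time: 38.6
tool_pos: [477.9, -303.4, 96.5]
tcp_rot: [-3.14, -0.001, 1.487]
contact_force: [-0.6, 0.3, -0.3]
grip_width: 15.4
finger_force: 30.0
```

Run:
```python
from h import *
plan(478,-304,10,1.488)
```

```text
t 38.6 tcp [ 477.9 -303.4   96.5] yaw 1.487 w 15.4 | spin -0.0005 shift [-0.0028  0.0009  0.4327]
```

Request:
servo_tool(linear=[[0, 0, 0.12], [0, 0, 0.12], [0, 0, 0.08], [0, 0, 0.05], [0, 0, 0.03], [0, 0, 0.02], [0, 0, 0.013], [0, 0, 0]], spin=[0, 0, 0, 0, 0, 0, 0, 0])

```text
time: 39.6
tool_pos: [478.4, -304.3, 10.4]
tcp_rot: [3.141, 0.0, 1.488]
contact_force: [0.5, -0.5, -1.8]
grip_width: 15.7
finger_force: 30.0
```

Now release with a small opening, rise, and look.

Request:
servo_tool(linear=[[0, 0, 0], [0, 0, 0], [0, 0, 0], [0, 0, 0], [0, 0, -0.05], [0, 0, -0.15], [0, 0, -0.25], [0, 0, -0.25]], spin=[0, 0, 0, 0, 0, 0, 0, 0], hand=-0.35)

```text
time: 40.6
tool_pos: [478.3, -304.1, 152.3]
tcp_rot: [3.141, 0.0, 1.488]
contact_force: [0.7, -0.3, 0.2]
grip_width: 30.1
finger_force: 0.0
```

Request:
servo_tool(linear=[[-0.2, 0, -0.1], [-0.2, 0, -0.1], [-0.2, 0, -0.1], [0, 0, 0], [0, 0, 0], [0, 0, 0], [0, 0, 0], [0, 0, 0]], spin=[0, 0, 0, 0, 0, 0, 0, 0])

```text
time: 41.6
tool_pos: [468.6, -423.2, 210.2]
tcp_rot: [-3.141, -0.0, 1.488]
contact_force: [-0.3, 0.1, -0.1]
grip_width: 29.8
finger_force: 0.0
```

Run:
```python
from h import *
d=cap('wrist');t=cap('top')
w=cv2.resize(d['frame'],(400,300),interpolation=cv2.INTER_AREA);a=cv2.resize(t['frame'],(400,300),interpolation=cv2.INTER_AREA)
z=cv2.resize(t['frame'][160:250,60:430],(800,195),interpolation=cv2.INTER_CUBIC)
cv2.imwrite('pics/end.png',np.vstack([np.hstack([w,a]),z]))
plan(478,-304,10,1.488)
```

```text
t 41.7 tcp [ 468.6 -423.5  210.2] yaw 1.488 w 30.0 | spin 0.0001 shift [ 0.5993 -0.0023  1.0012]
```

View pics/end.png

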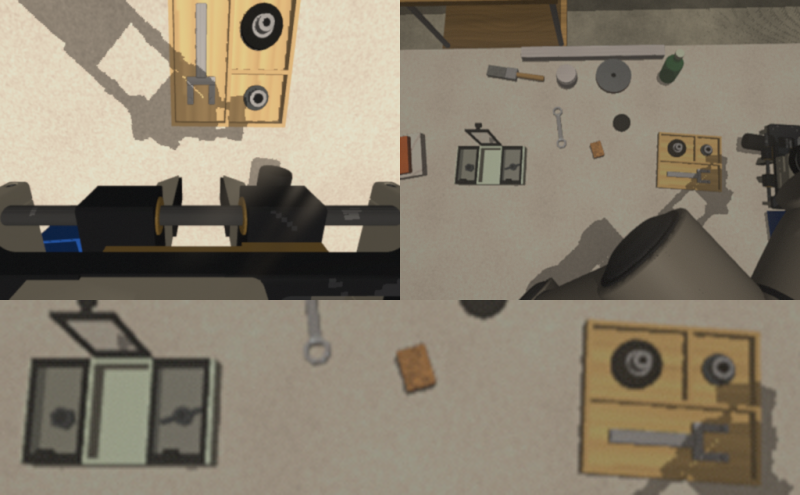

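The spanner lies flat in the long bay at (200,55) in the wrist view. The pad and nut are in their own bays, only the middle lid is open, and the look-alikes have not moved. I'm handing it in.

```bash
python3 -c "
from h import *
print(workorder.close_job())"
```

```text
the job is handed in; nothing more can be done
None
```

I handed the job in at about 42 s: the spanner, hub pad and flange nut lie in their caddy bays, only the middle lid is open, and the look-alikes were left alone; no verdict came back on hand-in.

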